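# Set the rail up level on packed supports

## Task

Set the tenoned wooden rail up level and clear of the table: lay the chipboard offcut flat in the middle of the square support, put the long flat wood block flat on the middle of the offcut, and put the short thick wood block in the middle of the round support with its 28 mm height upright. Then lay the rail flat across both blocks, centred over each block's width and sticking out about equally at either end. Leave the bottle, the tape measure and the black wheel where they are.

Things in the scene. Friction and masses are not known exactly. Their poses are not given: they have to be found in the camera images.
- rail_c (a point): Centre (half-way up) of the loose wooden rail: pale wood bar, body 240 long x 40 wide x 20 mm thick, with a smaller tenon 24 long x 26 wide x 10 mm thick on each end (288 mm over all, symmetrical). 160 g nominal. Lies flat on the table at the start; x is along its length, y across its width, z up.
- packer_c (a point): Centre (half-way up) of the loose chipboard offcut: flat piece with a grey-white laminated top and chipboard edges, 45 (x) x 62 (y) x 17 mm (z, up). Lies flat on the table at the start.
- long_block_c (a point): Centre (half-way up) of the long flat block, plain brown wood, 30 (x) x 70 (y) x 22 mm (z, up). Lies on the table at the start, the longer and flatter of the two wood blocks.
- short_block_c (a point): Centre (half-way up) of the short thick block, plain wood, 28 (x) x 50 (y) x 28 mm (z, up). Lies on the table at the start.
- square_support: Square low support fixed to the table: aluminium plate 90 x 90 mm with a black rubber face (82 x 82 mm) on top. Origin at the centre of its underside, on the table; the rubber face is 11 mm above it. x, y along its sides, z up. A small brass nipple on its +x side.
- round_support: Round support fixed to the table: aluminium disc, 86 mm across the foot, with a black rubber face 82 mm across on top. Origin at the centre of its underside, on the table; the rubber face is 22 mm above it. z up. The two supports stand 120 to 210 mm apart, centre to centre, side by side, either one on the left. Offcut plus long block on the square support reach the same height (50 mm above the table) as the short block on the round one.
- bottle: Bystander: small white and yellow plastic bottle, 43 x 57 x 104 mm high, standing; origin at the centre of its underside. Not to be disturbed.
- tape_measure: Bystander: yellow tape measure, 36 x 75 x 60 mm high; origin at the centre of its underside. Not to be disturbed.
- wheel: Bystander: black wheel, 45 mm across, 24 mm high, lying flat; origin at the centre of its underside. Not to be disturbed.
There are look-alikes about, which are no part of the job. Leave any blue or turquoise look-alike of the part that bears long_block_c alone.

How it is judged:
By the outcome, as a careful person would: the job done as asked, in the order asked, and still so for the second after the job is handed in, with the robot touching nothing.
It also fails if it takes over 120 s, if anything falls off the work surface, if the arm or the gripper's body presses on something with over 40 N, if the wrist force passes 120 N, or if a joint passes its speed limit or range.

## Robot

A 7-joint arm with a two-finger parallel gripper is mounted at the origin on a cart in front of the work surface, level with it; the furniture and walls round the work are solid. World frame = base frame: x ahead of the robot, y to its left, z up, the work surface at z = 0. Lengths are in m, angles in rad, forces in N, time in s.
With the tool pointing down it reaches from about 0.425 to 0.925 m from the base axis. Payload 6.8 kg.
Tool frame: the origin (TCP) lies at the very end of the fingers, on their centre line; the grasp point (between the pads) lies bot.grip_point_offset behind it (bot.grip_point_offset is the distance from the TCP to the grasp point, in m); z points along the fingers, y is the line along which they close (so a half turn about z gives the same grasp; the last joint's range is limited). The gripper opens to 85 mm and grips with 20 to 120 N. Pads are 22 mm wide; open, the fingers measure 114 mm over their backs; the gripper's body (76 mm by 85 mm) begins 54 mm behind the grasp point. The pads swing forward as they close: fully open they stand 13 mm farther back than shut.
Start: joints at [1.006, 0.477, 0.022, 1.555, -0.011, 1.109, -0.083], TCP at [0.298, -0.606, 0.231] pointing down, gripper open.
Joint ranges: [-2.96, 2.96], [-0.34, 2.1], [-1.41, 1.46], [0.24, 2.44], [-1.37, 4.51], [0.17, 1.92], [-2.96, 2.96]. Speed limits (rad/s): [2.39, 2.39, 3.14, 3.14, 3.14, 3.14, 3.14].

## Interface

Orientations are given as a unit quaternion [w, x, y, z].
In Python, from station import bot, imaging gives the robot as it stands. The module is installed in compiled form; this text tells all that it offers.
- The arm moves only by the tool carry_out, never from a script. Its argument "targets" is one flat list of numbers, 5 for each row, row after row: the closure in counts, from 0 (fully open) to 255 (shut), then the shift along the world's x, y, z in mm, then the turn about the world's z in degrees. A call has 1 to 20 rows; each row shifts and turns the commanded pose from where the row before left it; what a row does not reach is not made up. A row lasts 1/10 s, in which the tool goes at most 50 mm and 8.59 degrees, less where a joint would pass 70% of its speed; a pose out of reach is approached as far as the arm can. A call is refused whole if a number of a shift passes 50 or a number of a turn 8.59, either way. A call with a gripper value outside its range is refused whole. The fingers move at their own pace and stop on an object; "newtons" is the grip in N (left out, the last holds). Time passes only in rows, so rows that do not move let the fingers close. It gives the time, the measured TCP pose, the force, the opening and the grip force at its end, in the units of the state.
- bot.get_obs(): the state, without advancing time (a new reading comes with each control period).
- imaging.read_camera(name): name is "side" or "top"; returns a dict with "frame" (400x640x3 uint8, red, green, blue), "fov_y" (degrees; the focal length in pixels is half the picture's height over the tangent of half this angle, whatever the lens; pixels are square), "cx", "cy" (the principal point, pixels), "k1" (the pictures are not rectified: a ray, as slopes to the right and down, at radius r is drawn at 1 + k1 r^2 times it, then the intrinsics apply), "pose" (4x4, takes a point from camera to world coordinates). Camera axes: x right, y up, looking along -z (the intrinsics and any distortion apply to the point x, -y, -z); pixel columns grow to the right and rows downward; lengths in m; the calibration is good to about 2 mm. A picture is of the moment at which its call begins. There is no depth.
- bot.hand_in(): hands the job in; it is judged then, once.
The state is a dict: "t": time; "q": joint angles; "joint_vel": joint speeds; "joint_torque": joint torques, N m; "eef_pos": TCP position; "tool_rot": TCP orientation; "contact_force": force on the tool from outside, world axes, zero at the start; "torque": the same for the moment, N m; "gripper_width": opening from 0.0 (shut) to 1.0 (fully open); "grasp_force": force on a finger pad.
Only numpy, scipy, OpenCV 4.12 (cv2) and the standard library are available. Lean on these libraries where they do the work, as an engineer would, in place of code of your own. Each camera call takes 0.05 s, during which the arm holds its last target. There are 200 camera calls.

## Working session

There is one attempt and no reset: what is moved stays moved. The work goes in short steps, Python scripts to look and compute and a tool call to move; the robot and the scene stay as the last step left them, time stands still between calls to the robot, and variables do not carry over. Pictures are saved under pics/ and viewed, at most 14 in all, crops included, and the job is handed in when it is done.

Besides the shell and the picture viewer there is one more tool, called after "Request:" as name(argument=value, ...) on one line, values as JSON. carry_out: Moves the arm, as the interface text tells. Its arguments: {"type":"object","properties":{"targets":{"type":"array","items":{"type":"number"}},"newtons":{"type":"number"}},"required":["targets"]}

```bash
mkdir -p pics; cat > h.py <<'E'
import numpy as np, cv2
from station import bot, imaging
def intr(c):
    h=c["frame"].shape[0]; f=h/2/np.tan(np.radians(c["fov_y"])/2); return f
def ray(c,u,v):
    f=intr(c); p=np.array([(u-c["cx"])/f,(v-c["cy"])/f]); s=p.copy()
    for _ in range(20): s=p/(1+c["k1"]*(s@s))
    T=np.array(c["pose"]); d=T[:3,:3]@np.array([s[0],-s[1],-1]); return T[:3,3],d
def at(c,u,v,z=0.):
    o,d=ray(c,u,v); return o+d*(z-o[2])/d[2]
def proj(c,P):
    T=np.array(c["pose"]); q=T[:3,:3].T@(np.array(P)-T[:3,3]); s=np.array([q[0],-q[1]])/-q[2]
    return s*(1+c["k1"]*(s@s))*intr(c)+[c["cx"],c["cy"]]
def save(c,name,box=None,k=1):
    im=c["frame"][:,:,::-1]
    if box: im=im[box[1]:box[3],box[0]:box[2]]
    cv2.imwrite("pics/"+name,cv2.resize(im,None,fx=k,fy=k,interpolation=cv2.INTER_CUBIC))
E
python3 - <<'E'
from h import *
import pickle
for n in("top","side"):
    c=imaging.read_camera(n); save(c,n+"0.png",None,1.25); pickle.dump(c,open(n+"0.pkl","wb"))
    print(n,c["fov_y"],c["cx"],c["cy"],c["k1"],np.round(c["pose"],3).tolist())
print(bot.get_obs(),bot.grip_point_offset)
E
```

```text
top 44.70730963596529 320.7994324672726 195.40180479002794 -0.11637165740026185 [[0.008, 0.982, -0.189, 0.326], [-1.0, 0.007, -0.007, -0.185], [-0.006, 0.189, 0.982, 1.203], [0.0, 0.0, 0.0, 1.0]]
side 55.770406710608555 324.120915900511 197.63053070246048 -0.024861406769948146 [[0.999, -0.009, 0.034, 0.607], [0.033, 0.577, -0.816, -1.045], [-0.012, 0.817, 0.577, 0.647], [0.0, 0.0, 0.0, 1.0]]
{'t': 0.1, 'q': array([ 1.00590103,  0.47774185,  0.02235724,  1.55636568, -0.01148713,
        1.10930704, -0.08307482]), 'joint_vel': array([-7.73068850e-04, -2.85686612e-03,  5.05183678e-05, -1.10914627e-03,
       -8.33120229e-04,  5.21818064e-04,  7.21067779e-04]), 'joint_torque': array([ 5.15152729e-03, -5.97749126e+01,  1.61358096e+00, -2.81952202e+01,
        1.27139868e-02,  5.03022806e-03, -5.87822774e-05]), 'eef_pos': array([ 0.29746217, -0.60531444,  0.23040133]), 'tool_rot': array([-8.05708177e-04,  9.74025810e-01,  2.26435430e-01, -2.60404422e-04]), 'contact_force': array([-0.32856204, -0.03808381, -0.60162909]), 'torque': array([-0.05114729,  0.00638235, -0.01945655]), 'grasp_force': 0.0, 'gripper_width': 0.9993603679654444} 0.0187
```

View pics/top0.png

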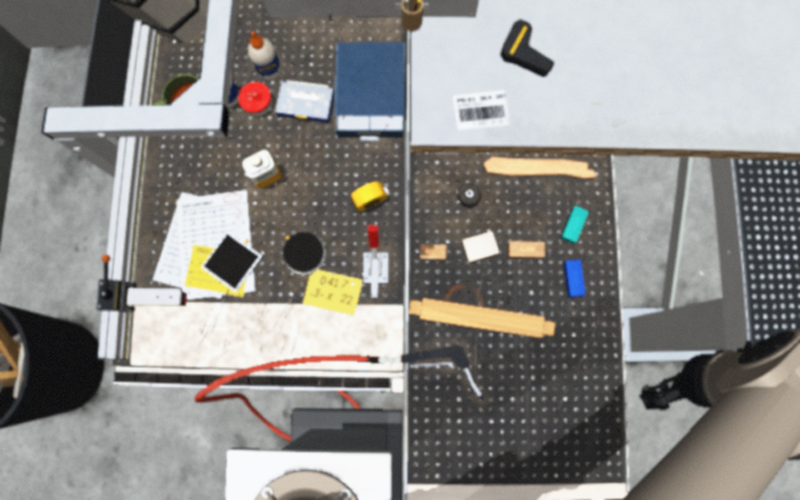

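View pics/side0.png

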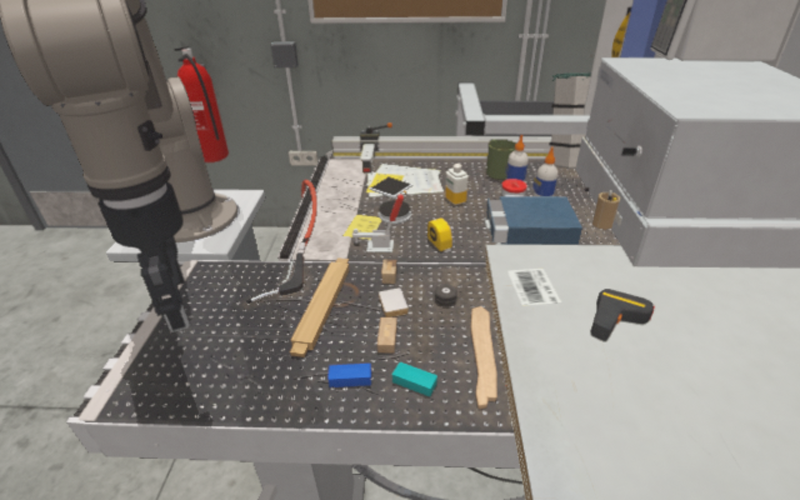

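Top picture (shown at 1.25x): the pale bar at (482,317) has stepped ends, so it is the rail. The bar at (540,168) is wavy, so it's a decoy. Plain brown blocks lie at (433,252), short, and (527,249), long. The blue (575,278) and turquoise (575,224) ones are the look-alikes to leave alone. The offcut is at (481,246), the square support at (232,262) and the round one at (303,252). The enlarged crops will confirm this.

```bash
python3 - <<'E'
from h import *
import pickle
c=pickle.load(open("top0.pkl","rb")); save(c,"c1.png",(320,170,480,280),5); save(c,"c2.png",(150,170,310,260),5)
E
```

```text
(no output)
```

View pics/c1.png

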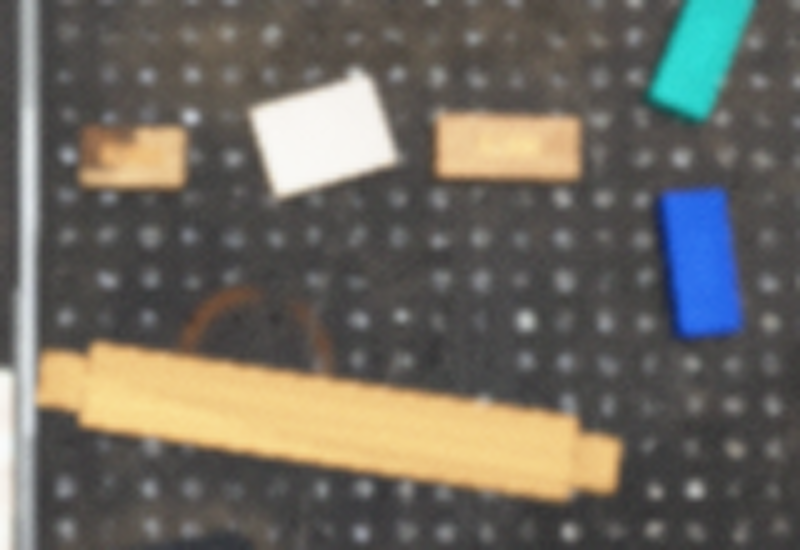

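View pics/c2.png

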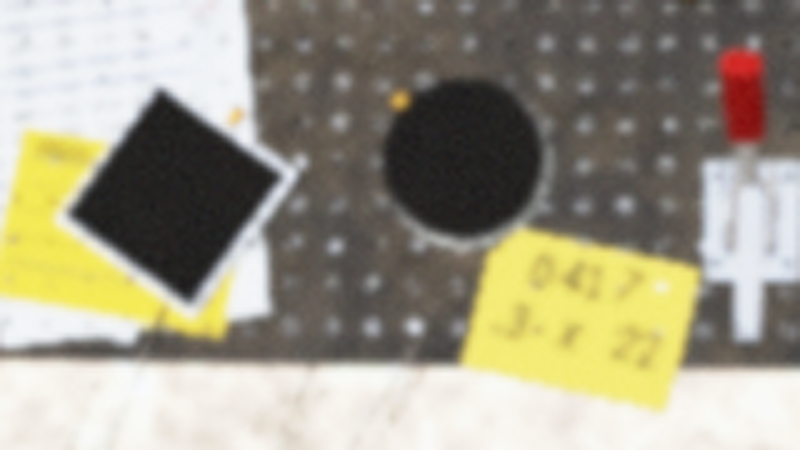

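```bash
cat > m.py <<'E'
from h import *
import pickle
c=pickle.load(open("top0.pkl","rb"))
def quad(n,pts,z,off):
    P=np.array([at(c,off[0]+u/5,off[1]+v/5,z)[:2]*1000 for u,v in pts]); m=P.mean(0)
    e1=(P[1]-P[0]+P[2]-P[3])/2; e2=(P[3]-P[0]+P[2]-P[1])/2
    print(n,m.round(1),"r",np.hypot(*m).round(),"e1",np.hypot(*e1).round(1),np.degrees(np.arctan2(e1[1],e1[0])).round(1),"e2",np.hypot(*e2).round(1),np.degrees(np.arctan2(e2[1],e2[0])).round(1))
    return m
a=(319.6,169.6); b=(149.6,169.6)
quad("rail",[(90,343),(580,414),(570,498),(80,425)],.02,a)
quad("off",[(250,108),(365,74),(397,158),(277,197)],.017,a)
quad("long",[(436,113),(580,115),(580,180),(436,178)],.022,a)
quad("short",[(82,125),(186,125),(184,187),(80,187)],.028,a)
S=quad("square",[(160,90),(285,178),(192,302),(68,212)],.011,b)
R=at(c,b[0]+463/5,b[1]+158/5,.022)[:2]*1000
d=S-R; print("round",R.round(1),"d",np.hypot(*d),"ang",np.degrees(np.arctan2(d[1],d[0])),"mid",(S+R)/2)
E
python3 m.py; python3 -c "
from station import bot
from scipy.spatial.transform import Rotation as R
q=bot.get_obs()['tool_rot'];print(R.from_quat([*q[1:],q[0]]).as_matrix().round(3))"
```

```text
rail [ 411.1 -335.3] r 530.0 e1 241.1 -98.1 e2 40.7 172.3
off [ 553.2 -333.8] r 646.0 e1 61.9 -72.2 e2 45.9 -162.2
long [ 546.6 -425.6] r 693.0 e1 72.0 -90.4 e2 32.8 178.2
short [ 539.5 -239.1] r 590.0 e1 51.1 -89.6 e2 31.0 178.1
square [519.6 164.7] r 545.0 e1 80.1 -123.9 e2 76.6 145.3
round [537.7  18. ] d 147.790195242601 ang 97.02108409555069 mid [528.63773655  91.38696847]
[[ 0.897  0.441 -0.001]
 [ 0.441 -0.897  0.001]
 [-0.    -0.002 -1.   ]]
```

The crops show everything clearly. Both plain blocks, the offcut, the stepped-end rail and both supports have been measured, so I'll go above the offcut.

Request:
carry_out(targets=[0,26,27,-8,8.2,0,26,27,-8,8.2,0,26,27,-8,8.2,0,26,27,-8,8.2,0,26,27,-8,8.2,0,26,27,-8,8.2,0,26,27,-8,8.2,0,26,27,-8,8.2,0,26,27,-8,8.2,0,22,28,-8,7.8,0,0,0,0,0,0,0,0,0,0,0,0,0,0,0], newtons=30)

```text
t: 1.4
eef_pos: [0.5527, -0.3363, 0.1511]
tool_rot: [-0.0, 0.591, 0.807, -0.001]
contact_force: [-0.1, -0.3, 0.9]
gripper_width: 0.997
grasp_force: 0.0
```

Request:
carry_out(targets=[0,1,2,-30,0,0,0,0,-30,0,0,0,0,-30,0,0,0,0,-25,0,0,0,0,-18,0,0,0,0,-10,0,0,0,0,-6,0,0,0,0,0,0,0,0,0,0,0,255,0,0,0,0,255,0,0,0,0,255,0,0,0,0,255,0,0,0,0,255,0,0,0,0,255,0,0,0,0,255,0,0,0,0,255,0,0,0,0], newtons=30)

```text
t: 3.1
eef_pos: [0.5552, -0.333, 0.003]
tool_rot: [0.0, 0.589, 0.808, 0.0]
contact_force: [-1.9, 1.0, 6.0]
gripper_width: 0.516
grasp_force: 31.8
```

Request:
carry_out(targets=[255,0,0,10,0,255,0,0,30,0,255,0,0,40,0,255,0,0,40,0,255,0,0,40,0,255,0,20,10,5,255,-3,40,0,7,255,-3,40,0,7,255,-3,40,0,7,255,-3,40,0,7,255,-3,40,0,7,255,-3,40,0,7,255,-3,40,0,7,255,-3,40,0,7,255,-3,40,0,7,255,-3,40,0,7,255,-3,40,0,4.4,255,-2,38,0,0,255,0,0,0,0,255,0,0,0,0], newtons=30)

```text
t: 5.1
eef_pos: [0.5193, 0.1659, 0.1725]
tool_rot: [-0.0, -0.064, 0.998, -0.0]
contact_force: [-0.2, -0.8, 0.2]
gripper_width: 0.518
grasp_force: 31.1
```

```bash
cat > st.py <<'E'
from h import *
o=bot.get_obs(); w,x,y,z=o["tool_rot"]
print(o["t"],(o["eef_pos"]*1000).round(1),"yaw",np.degrees(np.arctan2(y*y-x*x+w*w-z*z,2*(x*y-w*z))).round(1),"F",o["contact_force"].round(1),o["gripper_width"],o["grasp_force"])
E
python3 st.py; python3 - <<'E'
from h import *
c=imaging.read_camera("side"); 
im=c["frame"]; a=im[110:200,270:400]; b=imaging.read_camera("top")["frame"][150:240,170:300]
cv2.imwrite("pics/p1.png",cv2.resize(np.vstack([a,b])[:,:,::-1],None,fx=3.3,fy=3.3,interpolation=2))
import pickle
E
```

```text
5.1 [519.3 165.9 172.5] yaw 97.3 F [-0.2 -0.8  0.2] 0.5181680598206185 31.143248677253723
```

View pics/p1.png

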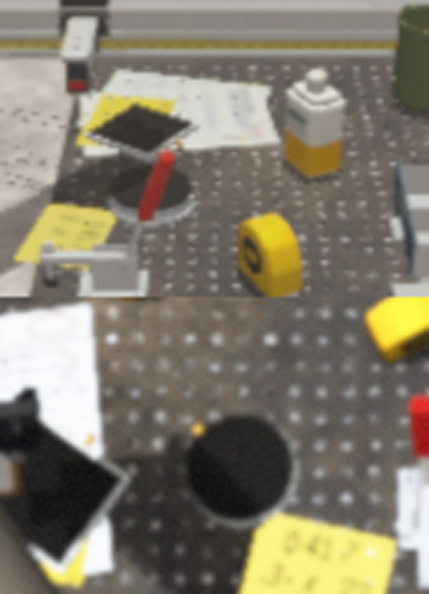

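The arm is over the square support. The supports sit at about side (312,149) and (316,167). I'll check those against the estimates.

```bash
python3 - <<'E'
from h import *
import pickle
c=pickle.load(open("side0.pkl","rb"))
print(at(c,312.4,148.8,.011),at(c,315.8,166.7,.022))
print(proj(c,[.5196,.1647,.011]),proj(c,[.5377,.018,.022]))
E
```

```text
[0.51730193 0.1578875  0.011     ] [0.53716668 0.01389574 0.022     ]
[313.15016854 147.90959746] [316.02835511 166.0582327 ]
```

Request:
carry_out(targets=[255,0,-1,-30,0,255,0,0,-40,0,255,0,0,-40,0,255,0,0,-25,0,255,0,0,-12,0,255,0,0,0,0,255,0,0,0,0,255,0,0,0,0])

```text
t: 6.0
eef_pos: [0.521, 0.1644, 0.0269]
tool_rot: [0.001, -0.062, 0.998, 0.0]
contact_force: [-0.9, -0.1, 0.0]
gripper_width: 0.518
grasp_force: 31.1
```

Request:
carry_out(targets=[255,-1,0,-6,0,255,0,0,-4,0,255,0,0,-2,0,255,0,0,0,0,255,0,0,0,0])

```text
t: 6.5
eef_pos: [0.5187, 0.164, 0.0139]
tool_rot: [0.0, -0.063, 0.998, -0.0]
contact_force: [-2.9, -2.2, 8.9]
gripper_width: 0.517
grasp_force: 32.2
```

Request:
carry_out(targets=[60,0,0,0,0,60,0,0,0,0,60,0,0,0,0,60,0,0,5,0,0,0,0,30,0,0,0,0,45,0,0,0,0,45,0,0,0,0,40,0,0,2,-20,0,-5,0,2,-40,0,-8,0,2,-40,0,-8,0,2,-40,0,-8,0,2,-40,0,-8,0,2,-40,0,-8,0,2,-40,0,-8,0,2,-40,0,-8,0,2,-40,0,-8,0,2,-40,0,-8,0,2,-40,0,-8])

```text
t: 8.4
eef_pos: [0.5406, -0.2573, 0.1787]
tool_rot: [0.0, 0.63, 0.776, 0.0]
contact_force: [-0.2, -0.0, 0.2]
gripper_width: 0.996
grasp_force: 0.0
```

Request:
carry_out(targets=[0,2,-40,0,-8,0,2,-40,0,-4,0,3,-40,0,0,0,0,-40,0,0,0,0,-10,0,0,0,0,0,0,0,0,0,0,0,0])

```text
t: 9.1
eef_pos: [0.5482, -0.424, 0.1782]
tool_rot: [-0.001, 0.706, 0.709, 0.001]
contact_force: [0.1, -0.3, -0.1]
gripper_width: 0.998
grasp_force: 0.0
```

```bash
python3 st.py; python3 - <<'E'
from h import *
import pickle
c=imaging.read_camera("top"); s=imaging.read_camera("side")
a=c["frame"][170:250,150:260]; b=s["frame"][110:190,270:380]; cv2.imwrite("pics/p2.png",cv2.resize(np.vstack([a,b])[:,:,::-1],None,fx=3.7,fy=3.7,interpolation=2))
E
```

```text
9.1 [ 548.2 -424.   178.2] yaw 0.3 F [ 0.1 -0.3 -0.1] 0.9982314301478633 0.0
```

View pics/p2.png

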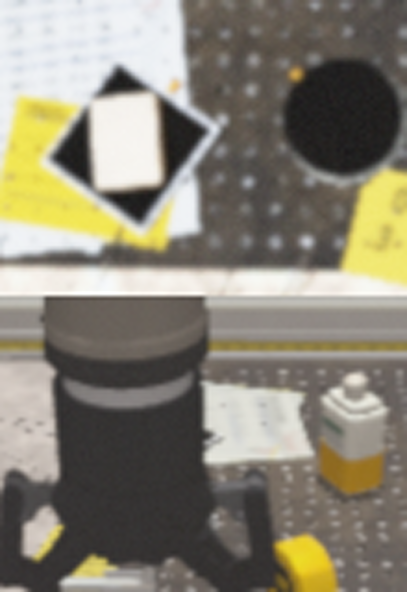

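The offcut lies flat on the square support, with its top centre near (127,142) in the crop. I'll measure how far off centre it is.

```bash
python3 - <<'E'
from h import *
c=imaging.read_camera("top"); k=3.7
def q(P,z): return np.array([at(c,149.6+u/k,169.6+v/k,z)[:2]*1000 for u,v in P])
A=q([(88,97),(158,92),(165,185),(97,191)],.028); print("off",A.mean(0),np.diff(A,axis=0))
# silhouette-based
f=c["frame"][170:250,150:260].astype(int); m=(f.min(2)>175).astype(np.uint8); m[:,:20]=0; m[:,46:]=0; m[:22]=0;m[53:]=0
n,l,s,ce=cv2.connectedComponentsWithStats(m); i=1+s[1:,4].argmax(); r=cv2.minAreaRect(np.argwhere(l==i)[:,::-1].astype(np.float32)); print(s[i],ce[i],r, at(c,150+ce[i][0],170+ce[i][1],.028)*1000)
B=q([(119,68),(214,129),(143,220),(50,158)],.011); print("sq",B.mean(0))
D=f.max(2)<50; n,l,s,ce=cv2.connectedComponentsWithStats(D.astype(np.uint8))
for i in range(1,n):
  if s[i,4]>80: print(s[i],ce[i],at(c,150+ce[i][0],170+ce[i][1],.022)*1000)
c0=__import__("pickle").load(open("top0.pkl","rb")); D=(c0["frame"][170:250,150:260].max(2)<50).astype(np.uint8); n,l,s,ce=cv2.connectedComponentsWithStats(D)
for i in range(1,n):
  if s[i,4]>300: print("0",s[i],ce[i],at(c0,150+ce[i][0],170+ce[i][1],.011)*1000,at(c0,150+ce[i][0],170+ce[i][1],.022)*1000)
E
```

```text
off [519.08469921 162.12544733] [[  3.75969446 -47.87359062]
 [-62.96308569  -8.33835265]
 [ -4.5278852   45.97103439]]
[ 20  22  26  29 491] [32.89816701 36.06313646] ((32.5, 36.0), (28.0, 25.0), 90.0) [523.2076591  164.88622636  28.        ]
sq [520.23021464 164.01682586]
[ 77  16  31  31 707] [92.13295615 30.9321075 ] [538.34324381  18.23914715  22.        ]
[44 29 11 18 99] [47.85858586 36.64646465] [523.06958849 128.66821145  22.        ]
0 [ 77  16  31  30 701] [92.11126961 30.96861626] [540.2262477   20.18324544  11.        ] [538.25094242  18.28972816  22.        ]
0 [ 16  20  38  39 793] [34.42244641 38.69735183] [519.38762922 165.63398086  11.        ] [517.60461784 162.39827824  22.        ]
```

Request:
carry_out(targets=[0,0,-1.5,-40,0,0,0,0,-45,0,0,0,0,-40,0,0,0,0,-25,0,0,0,0,-15,0,0,0,0,-8,0,0,0,0,0,0,0,0,0,0,0,255,0,0,0,0,255,0,0,0,0,255,0,0,0,0,255,0,0,0,0,255,0,0,0,0,255,0,0,0,0,255,0,0,0,0,255,0,0,0,0,255,0,0,0,0])

```text
t: 10.95
eef_pos: [0.5481, -0.4276, 0.0058]
tool_rot: [0.0, 0.706, 0.708, 0.0]
contact_force: [-0.2, 0.4, 5.9]
gripper_width: 0.344
grasp_force: 30.9
```

Request:
carry_out(targets=[255,0,0,10,0,255,0,0,30,0,255,0,0,45,0,255,0,0,45,0,255,0,0,40,0,255,-2,30,0,5,255,-2,40,0,8,255,-2,40,0,8,255,-2,40,0,8,255,-2,40,0,8,255,-2,40,0,8,255,-2,40,0,8,255,-2,40,0,8,255,-2,40,0,8,255,-2,40,0,8,255,-2,40,0,8,255,-2,40,0,8,255,-2,40,0,8,255,-2,40,0,4,255,-1,40,0,0])

```text
t: 12.95
eef_pos: [0.5182, 0.1638, 0.1754]
tool_rot: [-0.0, -0.133, 0.991, -0.0]
contact_force: [1.3, 0.8, -0.2]
gripper_width: 0.343
grasp_force: 30.2
```

Request:
carry_out(targets=[255,0,41,0,0,255,0,0,0,0,255,0,0,0,0,255,0,0,0,0])

```text
t: 13.35
eef_pos: [0.5188, 0.2023, 0.1751]
tool_rot: [-0.0, -0.131, 0.991, -0.001]
contact_force: [-0.3, -1.3, 0.3]
gripper_width: 0.344
grasp_force: 30.2
```

```bash
python3 st.py
```

```text
13.35 [518.8 202.3 175.1] yaw 105.1 F [-0.3 -1.3  0.3] 0.3439126481648467 30.198919773101807
```

Request:
carry_out(targets=[255,2,-38.3,0,-7.8,255,0,0,-20,0,255,0,0,-40,0,255,0,0,-40,0,255,0,0,-20,0,255,0,0,-10,0,255,0,0,0,0,255,0,0,0,0,255,0,0,0,0])

```text
t: 14.25
eef_pos: [0.5218, 0.1656, 0.0467]
tool_rot: [0.001, -0.064, 0.998, 0.0]
contact_force: [0.0, 0.3, -0.5]
gripper_width: 0.345
grasp_force: 30.2
```

```bash
python3 st.py
```

```text
14.25 [521.8 165.6  46.7] yaw 97.3 F [ 0.   0.3 -0.5] 0.3454534580969758 30.201913118362427
```

Request:
carry_out(targets=[255,-0.5,-1,-6,0,255,0,0,-4,0,255,0,0,-2,0,255,0,0,-1,0,255,0,0,0,0,255,0,0,0,0])

```text
t: 14.85
eef_pos: [0.5202, 0.1641, 0.0336]
tool_rot: [0.0, -0.064, 0.998, -0.001]
contact_force: [-4.9, -3.3, 15.9]
gripper_width: 0.341
grasp_force: 32.2
```

Request:
carry_out(targets=[100,0,0,0.5,0,100,0,0,0,0,100,0,0,0,0,100,0,0,3,0,100,0,0,20,0,0,0,0,40,0,0,0,0,45,0,0,0,0,35,0,0,2,-30,0,-8,0,2,-37,0,-8,0,2,-37,0,-8,0,2,-37,0,-8,0,2,-37,0,-8,0,2,-37,0,-8,0,2,-37,0,-8,0,2,-37,0,-8,0,2,-37,0,-8,0,2,-37,0,-8,0,0,-37,0,-8,0,0,-3,0,-8])

```text
t: 16.85
eef_pos: [0.539, -0.2451, 0.1756]
tool_rot: [0.001, 0.703, 0.711, -0.001]
contact_force: [-0.4, -1.0, 0.0]
gripper_width: 0.997
grasp_force: 0.0
```

Request:
carry_out(targets=[0,0,0,0,-1,0,0,0,0,0,0,0,0,0,0])

```text
t: 17.15
eef_pos: [0.5405, -0.237, 0.1758]
tool_rot: [-0.0, 0.703, 0.711, 0.0]
contact_force: [-0.7, -0.2, 1.3]
gripper_width: 1.001
grasp_force: 0.0
```

```bash
python3 st.py; python3 - <<'E'
from h import *
c=imaging.read_camera("top"); save(c,"p3.png",(150,160,370,270),3.6)
E
```

```text
17.15 [ 540.5 -237.   175.8] yaw 0.7 F [-0.7 -0.2  1.3] 1.0007859273507724 0.0
```

View pics/p3.png

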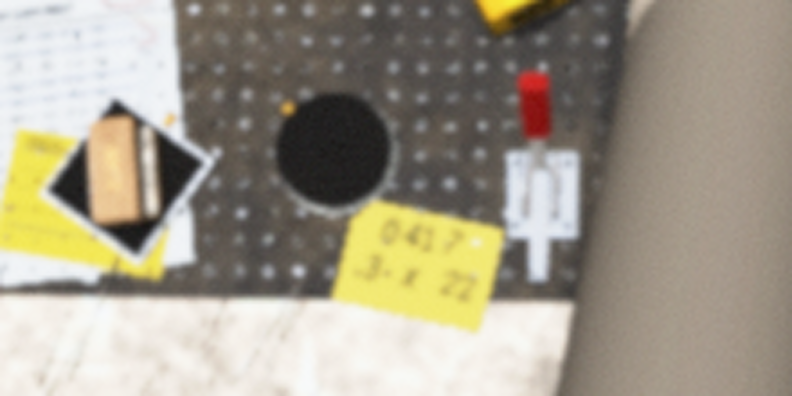

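The long block lies flat on the offcut, with its top centre near (114,170) in the crop. I'll measure its pose on the offcut.

```bash
python3 - <<'E'
from h import *
c=imaging.read_camera("top"); k=3.6
def q(P,z): return np.array([at(c,149.6+u/k,159.6+v/k,z)[:2]*1000 for u,v in P])
A=q([(90,122),(132,115),(138,216),(95,224)],.05); print("long",A.mean(0),np.diff(A,axis=0).round(1))
print(q([(153,125),(159,213)],.028))
for P in ([.5192,.164,.05],[.5192,.164,.028]):
  M=np.array(P); u=np.array([-.127,.992,0]); v=np.array([.992,.127,0]); h=(.015,.035) if P[2]==.05 else (.0225,.031)
  print([((proj(c,M+a*h[0]*u+b*h[1]*v)-[149.6,159.6])*k).round().tolist() for a,b in((1,1),(-1,1),(-1,-1),(1,-1))])
E
```

```text
long [518.31298027 162.5484971 ] [[  5.  -28.9]
 [-69.1  -8.2]
 [ -5.7  29.2]]
[[552.99572149 143.36790929]
 [491.73367744 135.68081582]]
[[87.0, 120.0], [130.0, 115.0], [137.0, 216.0], [93.0, 221.0]]
[[86.0, 133.0], [150.0, 125.0], [156.0, 214.0], [92.0, 221.0]]
```

Request:
carry_out(targets=[0,0,-2,-40,0,0,0,0,-45,0,0,0,0,-40,0,0,0,0,-22,0,0,0,0,-14,0,0,0,0,-8,0,0,0,0,0,0,0,0,0,0,0,255,0,0,0,0,255,0,0,0,0,255,0,0,0,0,255,0,0,0,0,255,0,0,0,0,255,0,0,0,0,255,0,0,0,0,255,0,0,0,0,255,0,0,0,0])

```text
t: 18.95
eef_pos: [0.5406, -0.2408, 0.0072]
tool_rot: [0.0, 0.705, 0.709, 0.0]
contact_force: [-0.3, 0.2, 4.9]
gripper_width: 0.314
grasp_force: 30.5
```

```bash
python3 st.py
```

```text
18.95 [ 540.6 -240.8    7.2] yaw 0.4 F [-0.3  0.2  4.9] 0.31374166037371815 30.482228994369507
```

Request:
carry_out(targets=[255,0,0,10,0,255,0,0,30,0,255,0,0,45,0,255,0,0,45,0,255,0,0,40,0,255,0,20,0,8,255,0,20,0,8,255,0,20,0,8,255,0,25,0,8,255,0,25,0,8,255,0,25,0,8,255,0,25,0,8,255,0,25,0,8,255,0,25,0,8,255,0,25,0,8,255,0,20,0,8,255,0,4,0,8,255,0,0,0,0.9,255,0,0,0,0,255,0,0,0,0])

```text
t: 20.95
eef_pos: [0.5402, 0.0174, 0.1768]
tool_rot: [-0.0, -0.061, 0.998, -0.0]
contact_force: [-0.5, -0.9, -0.1]
gripper_width: 0.323
grasp_force: 29.8
```

Request:
carry_out(targets=[255,0,0,-30,0,255,0,0,-40,0,255,0,0,-40,0,255,0,0,-15,0,255,0,0,-8,0,255,0,0,0,0,255,0,0,0,0,255,0,0,0,0])

```text
t: 21.75
eef_pos: [0.5415, 0.0185, 0.0454]
tool_rot: [0.001, -0.063, 0.998, -0.0]
contact_force: [0.5, -0.2, -0.4]
gripper_width: 0.316
grasp_force: 29.8
```

```bash
python3 st.py
```

```text
21.75 [541.5  18.5  45.4] yaw 97.2 F [ 0.5 -0.2 -0.4] 0.3162378266585901 29.800221025943756
```

Request:
carry_out(targets=[255,-1,0,-8,0,255,0,0,-5,0,255,0,0,-2,0,255,0,0,-1,0,255,0,0,0,0,255,0,0,0,0])

```text
t: 22.35
eef_pos: [0.5389, 0.0181, 0.0292]
tool_rot: [-0.0, -0.063, 0.998, -0.001]
contact_force: [-7.4, -2.1, 20.9]
gripper_width: 0.323
grasp_force: 32.4
```

Request:
carry_out(targets=[100,0,0,0.5,0,100,0,0,0,0,100,0,0,0,0,100,0,0,3,0,100,0,0,20,0,0,0,0,40,0,0,0,0,45,0,0,0,0,40,0,0,-10,-28,0,-8,0,-10,-28,0,-8,0,-10,-28,0,-8,0,-10,-28,0,-8,0,-10,-28,0,-8,0,-10,-28,0,-8,0,-10,-28,0,-8,0,-10,-28,0,-8,0,-10,-28,0,-8,0,-10,-28,0,-8,0,-10,-28,0,-8,0,-10,-28,0,-8])

```text
t: 24.35
eef_pos: [0.4187, -0.3185, 0.1764]
tool_rot: [-0.0, 0.701, 0.713, 0.0]
contact_force: [0.6, 0.2, -0.3]
gripper_width: 0.996
grasp_force: 0.0
```

```bash
python3 st.py; python3 - <<'E'
from h import *
import pickle
c=pickle.load(open("top0.pkl","rb")); save(c,"c3.png",(320,225,460,325),4)
d=imaging.read_camera("top"); save(d,"p4.png",(150,160,310,270),4)
E
```

```text
24.35 [ 418.7 -318.5  176.4] yaw 1.0 F [ 0.6  0.2 -0.3] 0.9964647187061746 0.0
```

View pics/c3.png

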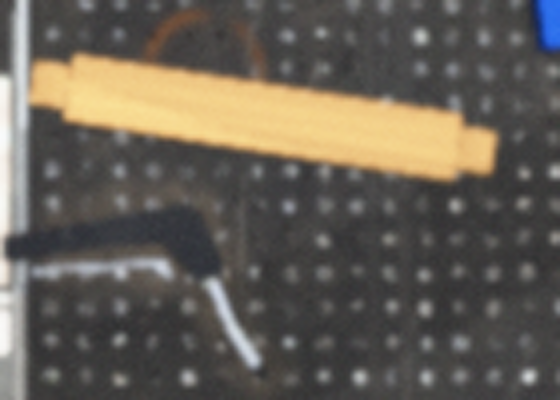

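View pics/p4.png

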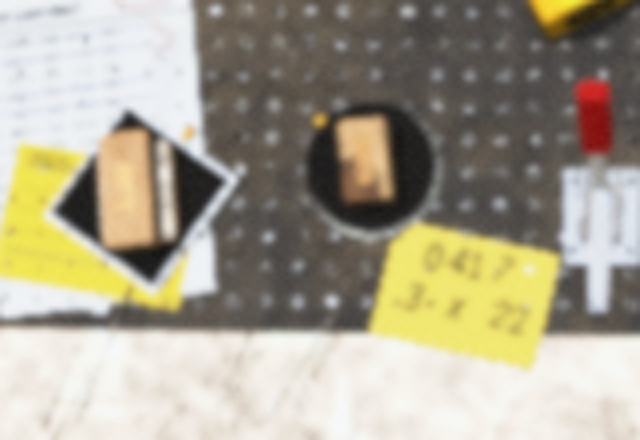

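The short block stands in the middle of the round support, at about crop (365,160). The air gun ends at about column 220 of its crop and the rail's centre is near column 264, so pre-narrowed fingers clear it.

```bash
python3 - <<'E'
from h import *
import pickle
c=imaging.read_camera("top"); k=4
def q(P,z,c,o): return np.array([at(c,o[0]+u/k,o[1]+v/k,z)[:2]*1000 for u,v in P])
o=(149.6,159.6)
A=q([(336,120),(387,113),(394,200),(343,205)],.05,c,o); print("short",A.mean(0),np.diff(A,axis=0).round(1))
A=q([(97,134),(148,127),(154,242),(103,250)],.05,c,o); print("long",A.mean(0),np.diff(A,axis=0).round(1))
c=pickle.load(open("top0.pkl","rb")); o=(319.6,224.6)
A=q([(30,82),(497,151)],.015,c,o); print("rail ends",A,A.mean(0))
for x,s in((.5384,(.014,.025)),):
  M=np.array([x,.018,.05]);u=np.array([-.127,.992,0]); v=np.array([.992,.127,0])
  print([((proj(c,M+a*s[0]*u+b*s[1]*v)-[149.6,159.6])*k).round().tolist() for a,b in((1,1),(-1,1),(-1,-1),(1,-1))])
E
```

```text
short [536.98498148  16.71930783] [[  4.5 -31.1]
 [-53.5  -6.2]
 [ -3.3  30.8]]
long [518.19721635 163.09915329] [[  4.6 -31.6]
 [-70.8  -7.9]
 [ -5.2  31.2]]
rail ends [[ 431.50518893 -192.88937383]
 [ 390.53577277 -478.51732169]] [ 411.02048085 -335.70334776]
[[337.0, 120.0], [382.0, 114.0], [390.0, 195.0], [344.0, 200.0]]
```

Request:
carry_out(targets=[70,-7,-17,0,-5,70,0,0,0,-4,70,0,0,-40,0,70,0,0,-40,0,70,0,0,-20,0,70,0,0,0,0,70,0,0,0,0,70,0,0,0,0], newtons=50)

```text
t: 25.25
eef_pos: [0.4134, -0.335, 0.0778]
tool_rot: [0.001, 0.753, 0.658, 0.0]
contact_force: [-0.9, -0.2, 0.4]
gripper_width: 0.726
grasp_force: 0.0
```

```bash
python3 st.py
```

```text
25.25 [ 413.4 -335.    77.8] yaw -7.7 F [-0.9 -0.2  0.4] 0.7258336240272487 0.0
```

Request:
carry_out(targets=[70,-1.5,-0.5,-30,-0.4,70,0,0,-20,0,70,0,0,-14,0,70,0,0,-7,0,70,0,0,0,0,70,0,0,0,0,255,0,0,0,0,255,0,0,0,0,255,0,0,0,0,255,0,0,0,0,255,0,0,0,0,255,0,0,0,0,255,0,0,0,0])

```text
t: 26.55
eef_pos: [0.4114, -0.3356, 0.0064]
tool_rot: [0.001, 0.756, 0.655, 0.0]
contact_force: [-1.7, 0.9, 4.8]
gripper_width: 0.454
grasp_force: 50.8
```

```bash
python3 st.py
```

```text
26.55 [ 411.4 -335.6    6.4] yaw -8.1 F [-1.7  0.9  4.8] 0.45367265694640574 50.76000094413757
```

Request:
carry_out(targets=[255,0,0,8,0,255,0,0,25,0,255,0,0,45,0,255,0,0,45,0,255,0,0,45,0,255,10,15,0,0,255,10,30,0,1.3,255,10,35,0,1.3,255,10,35,0,1.3,255,10,35,0,1.3,255,10,35,0,1.3,255,10,35,0,1.3,255,10,35,0,1.3,255,10,35,0,1.3,255,10,35,0,1.3,255,7,35,0,1.3,255,5,35,0,1.3,255,5,20,0,1.3,255,0,11,0,0,255,0,0,0,0])

```text
t: 28.55
eef_pos: [0.5273, 0.0922, 0.1736]
tool_rot: [-0.0, 0.659, 0.752, 0.0]
contact_force: [0.1, -0.8, -1.1]
gripper_width: 0.459
grasp_force: 50.8
```

Request:
carry_out(targets=[255,0,0,-35,0,255,0,0,-35,0,255,0,0,-15,0,255,0,0,-8,0,255,0,0,0,0,255,0,0,0,0,255,0,0,0,0])

```text
t: 29.25
eef_pos: [0.5288, 0.0911, 0.0817]
tool_rot: [0.001, 0.66, 0.752, 0.001]
contact_force: [0.4, -0.8, -2.0]
gripper_width: 0.449
grasp_force: 50.8
```

```bash
python3 st.py; python3 - <<'E'
from h import *
c=imaging.read_camera("top")["frame"][150:260,150:330]; s=imaging.read_camera("side")["frame"][90:200,240:420]
cv2.imwrite("pics/p5.png",cv2.resize(np.vstack([c,s])[:,:,::-1],None,fx=2.7,fy=2.7,interpolation=2))
E
```

```text
29.25 [528.8  91.1  81.7] yaw 7.5 F [ 0.4 -0.8 -2. ] 0.4494246311181431 50.76159060001373
```

View pics/p5.png

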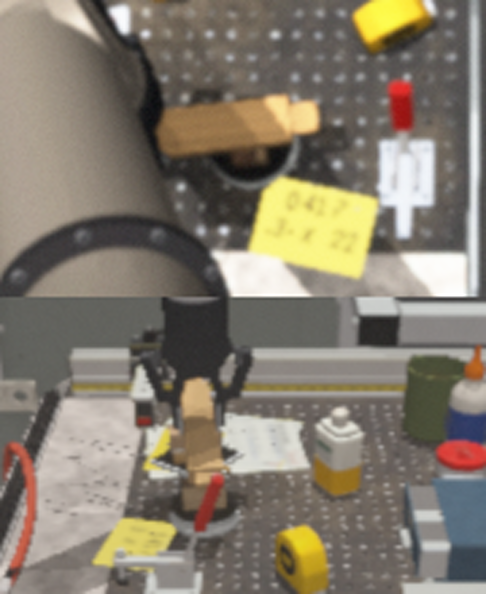

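The rail is held level, lined up over both blocks. Lowering it now.

Request:
carry_out(targets=[255,-0.5,-0.5,-10,0,255,0,0,-7,0,255,0,0,-4,0,255,0,0,-2,0,255,0,0,-1,0,255,0,0,0,0,255,0,0,0,0])

```text
t: 30.05
eef_pos: [0.5274, 0.0905, 0.0564]
tool_rot: [0.0, 0.659, 0.752, 0.0]
contact_force: [0.5, 0.0, -1.4]
gripper_width: 0.452
grasp_force: 50.8
```

```bash
python3 st.py
```

```text
30.05 [527.4  90.5  56.4] yaw 7.5 F [ 0.5  0.  -1.4] 0.45222183117362197 50.84692060947418
```

Weight is still on the gripper (-1.4 N), so I'll ease it down a little more.

Request:
carry_out(targets=[255,0.5,0,-0.5,0,255,0,0,-0.5,0,255,0,0,0,0,255,0,0,0,0])

```text
t: 30.45
eef_pos: [0.5276, 0.0905, 0.0563]
tool_rot: [0.0, 0.66, 0.752, -0.0]
contact_force: [-5.6, -1.0, 10.9]
gripper_width: 0.453
grasp_force: 52.2
```

Request:
carry_out(targets=[80,0,0,0.5,0,80,0,0,0,0,80,0,0,0,0,80,0,0,0,0,80,0,0,4,0,80,0,0,15,0,80,0,0,30,0,0,0,0,40,0,0,0,0,40,0,0,0,-40,0,0,0,0,-40,0,0,0,0,-40,0,0,0,0,-40,0,0,0,0,-40,0,0,0,0,-40,0,0,0,0,-40,0,0,0,0,-40,0,0,0,0,-40,0,0,0,0,-40,0,0,0,0,0,0,0])

```text
t: 32.45
eef_pos: [0.5261, -0.3171, 0.1857]
tool_rot: [0.001, 0.663, 0.749, -0.001]
contact_force: [-0.4, -0.5, 0.4]
gripper_width: 1.001
grasp_force: 0.0
```

```bash
python3 st.py; python3 - <<'E'
from h import *
c=imaging.read_camera("top")["frame"][150:260,150:330]; s=imaging.read_camera("side")["frame"][90:200,240:420]
cv2.imwrite("pics/p6.png",cv2.resize(np.vstack([c,s])[:,:,::-1],None,fx=2.7,fy=2.7,interpolation=2))
E
```

```text
32.45 [ 526.1 -317.1  185.7] yaw 7.0 F [-0.4 -0.5  0.4] 1.0006707589358512 0.0
```

View pics/p6.png

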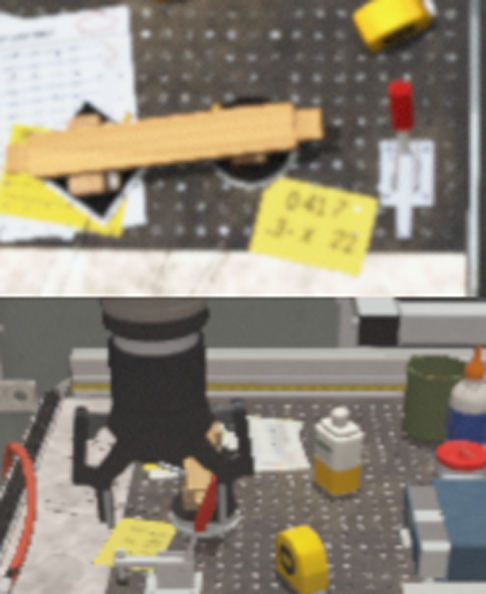

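The rail lies across both blocks, with its ends near (6,160) and (322,124) in the crop. A final numeric check comes before hand-in.

```bash
python3 - <<'E'
from h import *
c=imaging.read_camera("top"); k=2.7
def q(P,z): return np.array([at(c,149.6+u/k,149.6+v/k,z)[:2]*1000 for u,v in P])
A=q([(6,160),(322,124)],.065); print(A,A.mean(0),np.degrees(np.arctan2(*(A[0]-A[1])[::-1])),np.hypot(*(A[0]-A[1])))
A=q([(22,142),(293,104),(296,150),(26,179)],.07); print("body",A.mean(0),np.diff(A,axis=0).round(1))
E
```

```text
[[509.49352697 230.11890203]
 [544.20980764 -52.84971204]] [526.8516673  88.634595 ] 96.99443534359115 285.0902606023038
body [524.45087493  91.30540065] [[  36.  -242. ]
 [ -41.2   -4. ]
 [ -28.   240. ]]
```

```bash
python3 -c "
from station import bot
print(bot.hand_in())"
```

```text
the job is handed in; nothing more can be done
None
```

The job is handed in: the rail rests across both blocks, its centre within about 2 mm of the midpoint between them by the last top picture. The bottle, tape measure, wheel and look-alikes were not touched. The verdict was not shown.

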